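# Close the two steel containers and clamp the lid

## Task

Close both steel containers on the white board, each with the lid that fits it, seated flat and fully down. Then push the toggle clamp's handle down past its dead point to its stop, so that its pad holds down the lid beneath it, and let go. Leave the containers where they stand on the board and do not disturb the other things on the counter, the small odd lid included.

Things in the scene. Friction and masses are not known exactly. Their poses are not given: they have to be found in the camera images.
- board: White plastic board fixed on the counter, 120 mm (x) by 450 mm (y), 12 mm thick. Origin on its underside, z up. One container stands within 6 mm of its origin, under the clamp, the other near y = -170 mm; which is where varies. At its +y end the toggle clamp stands on an aluminium riser (34 mm wide in x, y = 110 to 190 mm, 181 mm high).
- round_pot: Loose open round steel container, outer diameter 104 mm, mouth diameter 98 mm, 90 mm high to the rim, 0.7 kg. Origin: centre of its underside, z up. It stands on the board (underside 12 mm above the counter).
- square_pot: Loose open square steel container, 96 mm by 96 mm outside along its x and y, mouth 90 mm by 90 mm, 90 mm high to the rim, 0.7 kg. Origin: centre of its underside, z up. It stands on the board (underside 12 mm above the counter).
- round_lid: Loose round white plastic lid for the round container: disc 112 mm across, 4 mm thick; under it a plug 92 mm across, 6 mm deep, that drops into the mouth; on top a central black round knob, 24 mm across, 30 mm high. About 0.16 kg. Origin: centre of the plug's underside, z up (knob from 10 to 40 mm above it). Starts knob up on the counter. Seated, its origin is 84 mm above the container's.
- square_lid: Loose square white plastic lid for the square container: plate 104 mm wide, 4 mm thick; under it a square plug 84 mm wide, 6 mm deep (any quarter turn fits); on top a central black square knob 24 mm wide, 30 mm high, sides along the lid's x and y. About 0.16 kg. Origin: centre of the plug's underside, z up (knob from 10 to 40 mm above it). Starts knob up. Seated, its origin is 84 mm above the container's.
- odd_lid: A smaller round white plastic lid, 80 mm in diameter with the same round black knob, that belongs to neither container. Origin: centre of its underside. To be left alone.
- clamp_handle (a joint): Angle of the clamp handle (rad): 0 open, rising 50 deg, away from the containers; 1.09 closed on its stop, sloping 12 deg below level. Pushed a little it sinks by the arm's weight to about 0.85, the pad on the lid below; from there a spring resists, up to about 4 N for a push 70 mm from its pivot; past its dead point at 1.0 it stays on its stop by itself. Short of that it does not hold. At the stop it is rigid.
- handle_pivot (a point): Pivot of the clamp's handle: on the board at x = 0, y = 170 mm, z = 165 mm. The handle swings in the board's y-z plane, reaching out along the board's +y. Its axes are the board's.
- handle_end (a point): Free end of the handle, on its centre line, 130 mm from its pivot. The outer 85 mm of the handle is a black round grip 20 mm in diameter. It can be pushed straight down from above at 70 mm beyond the pivot along the board's +y; closed, its upper side there is about 5 mm below the pivot's height.
- clamp_pad: Black rubber pad, 22 mm across, on a sprung spindle (2.5 N/mm) at the end of the clamp arm. Origin: centre of its pressing face. The arm pivots at the board's y = 130 mm, z = 165 mm; open, it stands up to 305 mm high, the pad at about y = 110 mm facing the containers. Closed, it lies level and the pad presses on the knob of the lid below with about 5 N.
- beaker: Small aluminium beaker, 72 mm in diameter, 80 mm high, on the left of the work. Origin: centre of its underside. To be left alone.
- spatula: Kitchen spatula lying on the counter on the right of the work. To be left alone.
There are look-alikes about, which are no part of the job. What is shaped like the round_pot but green is not meant.

How it is judged:
By the outcome, as a careful person would: the job done as asked, in the order asked, and still so for the second after the job is handed in, with the robot touching nothing.
It also fails if it takes over 72 s, if anything falls off the work surface, if the arm or the gripper's body presses on something with over 40 N, if the wrist force passes 120 N, or if a joint passes its speed limit or range.

## Robot

A 6-joint arm with a two-finger parallel gripper is mounted at the origin on the work surface. World frame = base frame: x ahead of the robot, y to its left, z up, the work surface at z = 0. Lengths are in m, angles in degrees, forces in N, time in s.
With the tool pointing down it reaches from about 0.325 to 0.775 m from the base axis. Payload 5.5 kg.
Tool frame: the origin (TCP) lies at the centre of the arm's flange, where the gripper is bolted on; the fingertips stand 182 mm ahead of it and the grasp point (between the pads) lies 163 mm ahead of it; z points along the fingers, y is the direction in which the jaws open and shut (so a half turn about z gives the same grasp; the last joint's range is limited). The gripper opens to 88 mm and grips with 3 to 60 N. Pads are 20 mm wide; open, the fingers measure 115 mm over their backs; the gripper's body (75 mm by 178 mm) begins 61 mm behind the grasp point.
Start: joints at [-71.946, 5.22, 70.514, -0, 104.267, -3.249], TCP at [0.218, -0.559, 0.405] pointing down, gripper open.
Joint ranges: [-164.24, 164.24], [-49.07, 125.15], [9.68, 141.18], [-86.29, 266.29], [3.28, 154.24], [-151.56, 151.56]. Speed limits (degrees/s): [147.25, 147.25, 172.46, 180, 180, 180].

## Interface

Orientations are given as [roll, pitch, yaw] about the fixed x, y, z axes, in that order (R = Rz(yaw) Ry(pitch) Rx(roll)).
In Python, from station import r gives the robot as it stands. The module is installed in compiled form; this text tells all that it offers. Calls block until the motion is done:
- r.reach(position, orientation): joint-space move of the TCP to a pose.
- r.servo_line(position, rotation=None, speed=0.15): straight line of the TCP; rotation=None keeps the orientation; speed is the mean speed in m/s.
- r.move_joints(angles): joint-space move.
- r.let_go() and r.grab(squeeze=None): open the fingers fully, or close them until they stop; squeeze is the grip in N (None keeps the last).
- r.wait(seconds).
- r.inverse_kinematics(position, orientation): joint angles nearest the present ones, or None.
- r.sense(): the state.
- r.snapshot(name): name is "side" or "top"; returns a dict with "frame" (400x640x3 uint8, red, green, blue), "fx", "fy", "cx", "cy" (pixels), "dist_coeffs" ([k1, k2, p1, p2, k3] as OpenCV has them; the pictures are not rectified), "R" (3x3) and "t" (3): a world point X has camera coordinates R X + t. Camera axes: x right, y down, z forward; pixel columns grow to the right and rows downward; lengths in m; the calibration is good to about 2 mm. A picture is of the moment at which its call begins. There is no depth.
A pose or a line that the arm cannot do raises r.IKError and nothing moves.
- r.hand_in(): hands the job in, once; it reports no verdict.
The state is a dict: "clock": time; "joints": joint angles; "joint_vel": joint speeds; "joint_torque": joint torques, N m; "tcp_pos": TCP position; "orientation": TCP orientation; "contact_force": force on the tool from outside, world axes, zero at the start; "torque": the same for the moment, N m; "opening": finger opening in m.
Only numpy, scipy, OpenCV 4.12 (cv2) and the standard library are available. Lean on these libraries where they do the work, as an engineer would, in place of code of your own. Each camera call takes 0.05 s, during which the arm holds its last target.

## Working session

There is one attempt and no reset: what is moved stays moved. The work goes in short steps, each a Python script; the robot and the scene stay as the last script left them, time stands still between calls to the robot, and variables do not carry over. Pictures are saved under pics/ and viewed, and the job is handed in when it is done.

```bash
mkdir -p pics; ls; python3 - <<'E'
from station import r
import cv2,pickle
for n in("top","side"):
    s=r.snapshot(n); cv2.imwrite(f"pics/{n}0.png",s["frame"][:,:,::-1]); pickle.dump(s,open(f"{n}0.pkl","wb"))
    print(n,{k:v for k,v in s.items() if k!="frame"})
s=r.sense();print(s["clock"],s["tcp_pos"],s["orientation"],s["opening"],s["contact_force"])
E
```

```text
pics
top {'fx': 387.89819559287696, 'fy': 387.89819559287696, 'cx': 319.08710026701687, 'cy': 207.2616720282367, 'dist_coeffs': array([0.01877871, 0.        , 0.        , 0.        , 0.        ]), 'R': array([[ 0.02080023, -0.99976486, -0.00613015],
       [-0.98323718, -0.0193447 , -0.18130204],
       [ 0.18114083,  0.00979852, -0.98340835]]), 't': array([-0.00700507,  0.65643423,  1.41666489])}
side {'fx': 430.87900194326096, 'fy': 430.87900194326096, 'cx': 319.06718929014687, 'cy': 197.1340958134238, 'dist_coeffs': array([0.03809028, 0.        , 0.        , 0.        , 0.        ]), 'R': array([[-0.71359694, -0.70015932, -0.02358681],
       [-0.34671106,  0.38222089, -0.8565621 ],
       [ 0.6087453 , -0.60306228, -0.51550464]]), 't': array([0.46426426, 0.37068492, 1.04023022])}
0.1 [ 0.21796677 -0.55906257  0.40367652] [-1.79906650e+02 -4.31585568e-03  2.13010499e+01] 0.08794744753287628 [ 0.04931368 -0.0496439   0.42274976]
```

View pics/top0.png

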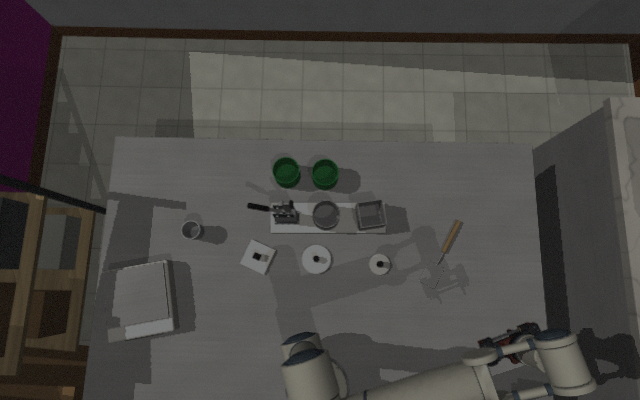

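View pics/side0.png

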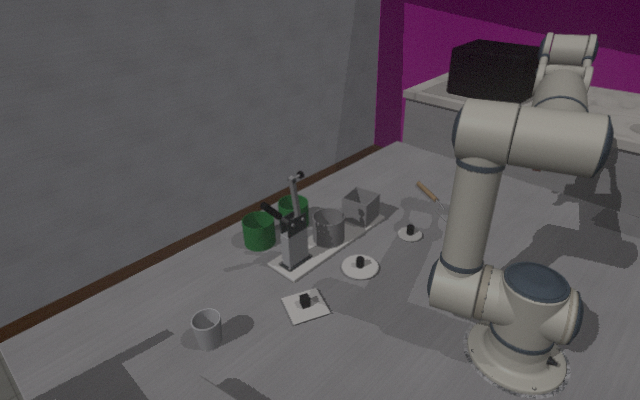

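The top view shows the clamp at (285,213), the round pot at (326,214) under the clamp, and the square pot at (371,214). The square lid is at (259,257), the round lid at (317,259), the odd lid at (380,265) and the green pots are behind. I'll enlarge it for measurement.

```bash
cat > h.py <<'E'
import numpy as np,cv2,pickle
def K(s): return np.array([[s["fx"],0,s["cx"]],[0,s["fy"],s["cy"]],[0,0,1]])
def cast(s,uv,z):
    p=cv2.undistortPoints(np.array(uv,float).reshape(-1,1,2),K(s),s["dist_coeffs"]).reshape(-1,2)
    d=np.c_[p,np.ones(len(p))]@s["R"]; c=-s["R"].T@s["t"]
    return c+d*((z-c[2])/d[:,2])[:,None]
def proj(s,X):
    return cv2.projectPoints(np.array(X,float).reshape(-1,1,3),cv2.Rodrigues(s["R"])[0],s["t"],K(s),s["dist_coeffs"])[0].reshape(-1,2)
def crop(s,x0,y0,x1,y1,k,fn,gain=1.5):
    im=cv2.resize(s["frame"][y0:y1,x0:x1,::-1],None,fx=k,fy=k,interpolation=cv2.INTER_CUBIC)
    cv2.imwrite(fn,np.clip(im*gain,0,255).astype(np.uint8))
E
python3 - <<'E'
from h import *
t=pickle.load(open("top0.pkl","rb"));s=pickle.load(open("side0.pkl","rb"))
crop(t,235,190,395,280,5,"pics/top0c.png"); crop(s,250,165,430,330,4,"pics/side0c.png",1.5)
g=t["frame"].astype(int).max(2);f=t["frame"].astype(int)
for thr in (130,150,170,190):
    m=(g>thr).astype(np.uint8); m[:190]=0;m[290:]=0;m[:,:235]=0;m[:,400:]=0
    n,l,st,c=cv2.connectedComponentsWithStats(m)
    print(thr,[(st[i].tolist(),c[i].round(1).tolist()) for i in range(1,n) if st[i,4]>60])
E
```

```text
130 []
150 []
170 []
190 []
```

View pics/top0c.png

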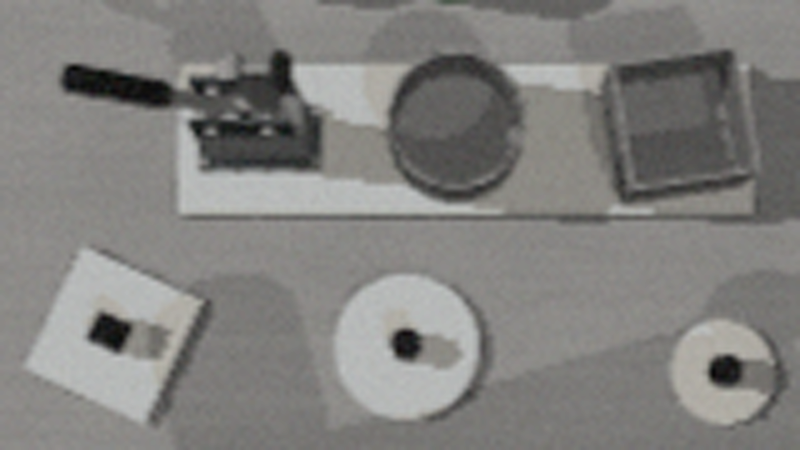

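View pics/side0c.png

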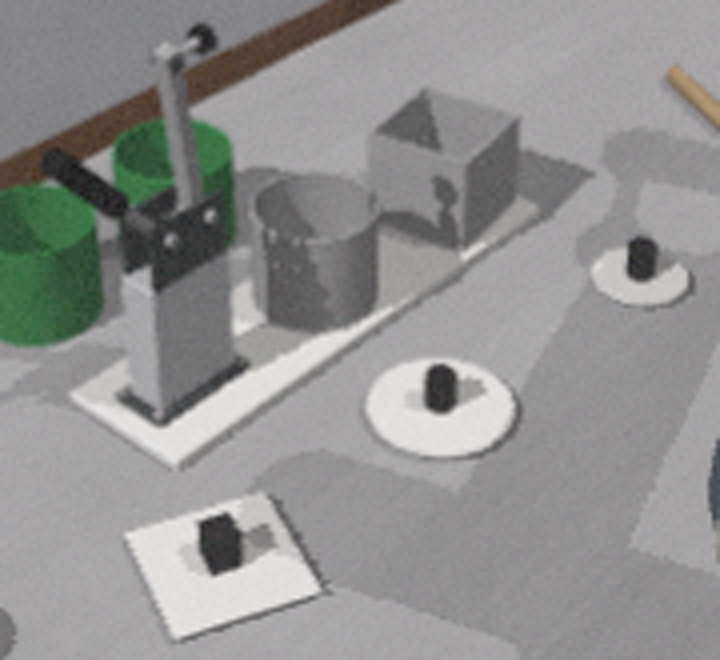

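The crops show the round pot's rim centred near crop (456,125). The square pot is slightly turned, at about (682,126). The square lid is turned about 25° and is at (118,335), and the round lid is at (407,345). Next I'll measure with masks.

```bash
python3 - <<'E'
from h import *
t=pickle.load(open("top0.pkl","rb"));s=pickle.load(open("side0.pkl","rb"))
for nm,S,zs in(("top",t,[]),("side",s,[])):
    print(nm,S["frame"].shape,S["frame"].dtype,[S["frame"][y,x].tolist() for x,y in ((250,262),(306,259),(280,228),(300,250),(258,256))] if nm=="top" else S["frame"][300,290])
def white(S,box,thr,k=8):
    x0,y0,x1,y1=box
    g=S["frame"][y0:y1,x0:x1].min(2)
    g=cv2.GaussianBlur(g,(3,3),0)
    g=cv2.resize(g,None,fx=k,fy=k,interpolation=cv2.INTER_CUBIC)
    m=(g>thr).astype(np.uint8)
    c=max(cv2.findContours(m,cv2.RETR_EXTERNAL,cv2.CHAIN_APPROX_NONE)[0],key=cv2.contourArea)
    h=cv2.convexHull(c).reshape(-1,2)
    return (h+.5)/k-.5+[x0,y0]
def dark(S,box,thr=45,k=8):
    x0,y0,x1,y1=box
    g=S["frame"][y0:y1,x0:x1].max(2)
    g=cv2.resize(cv2.GaussianBlur(g,(3,3),0),None,fx=k,fy=k,interpolation=cv2.INTER_CUBIC)
    m=(g<thr).astype(np.uint8)
    c=max(cv2.findContours(m,cv2.RETR_EXTERNAL,cv2.CHAIN_APPROX_NONE)[0],key=cv2.contourArea).reshape(-1,2)
    return (c+.5)/k-.5+[x0,y0]
tb={"round":(295,238,338,278),"square":(236,236,282,278),"odd":(365,250,395,278)}
sb={"round":(335,248,386,284),"square":(276,284,338,330)}
for S,B in((t,tb),(s,sb)):
  for n,b in B.items():
    for thr in (115,125,135):
      try:
        P=cast(S,white(S,b,thr),.010)[:,:2]
        if n=="square":
            rr=cv2.minAreaRect((P*1000).astype(np.float32)); print(n,thr,rr)
        else:
            c,rad=cv2.minEnclosingCircle((P*1000).astype(np.float32)); e=cv2.fitEllipse((P*1000).astype(np.float32)); print(n,thr,c,rad,e)
      except Exception as ex: print(n,thr,ex)
    d=dark(S,b); 
    print(" knob px",d.mean(0),cast(S,[(d.min(0)+d.max(0))/2],.025)[0].round(4))
E
```

```text
top (400, 640, 3) uint8 [[122, 122, 122], [122, 123, 124], [122, 123, 124], [94, 93, 91], [14, 13, 10]]
side (400, 640, 3) uint8 [150 148 146]
round 115 (464.2529296875, 16.122882843017578) 52.60972213745117 ((464.5568542480469, 16.05063247680664), (103.12517547607422, 104.65939331054688), 36.337589263916016)
round 125 max() iterable argument is empty
round 135 max() iterable argument is empty
 knob px [315.82651869 258.35221963] [0.4649 0.0147 0.025 ]
square 115 ((468.60736083984375, 241.90948486328125), (97.06658172607422, 97.14341735839844), 66.52461242675781)
square 125 max() iterable argument is empty
square 135 max() iterable argument is empty
 knob px [256.68664966 255.97151361] [0.4694 0.2407 0.025 ]
odd 115 (480.2086181640625, -212.96487426757812) 5.885508060455322 ((480.0606994628906, -213.126708984375), (5.7828288078308105, 11.648460388183594), 17.6782169342041)
odd 125 max() iterable argument is empty
odd 135 max() iterable argument is empty
 knob px [379.76820866 263.73179134] [ 0.4502 -0.2278  0.025 ]
round 115 (464.8133239746094, 15.381564140319824) 60.23830032348633 (
[... 199 characters left out ...]
72497558594), (108.70651245117188, 114.31647491455078), 27.8315372467041)
round 135 (462.962158203125, 16.9055233001709) 54.719303131103516 ((463.3291320800781, 16.590662002563477), (105.47862243652344, 108.72764587402344), 19.175722122192383)
 knob px [359.71016839 261.81444301] [0.4627 0.0157 0.025 ]
square 115 ((469.238525390625, 242.39126586914062), (104.95932006835938, 109.40733337402344), 67.2634048461914)
square 125 ((468.32696533203125, 242.2796630859375), (102.84357452392578, 105.19379425048828), 66.97928619384766)
square 135 ((467.68914794921875, 242.135009765625), (100.30210876464844, 101.2993392944336), 66.6975326538086)
 knob px [304.70487452 300.52051158] [0.4674 0.2411 0.025 ]
```

Both views agree within 2 mm: round lid at (464,16) mm, square lid at (468.5,242) mm with edges at 66.7° mod 90. Next are the board and the pot rims.

```bash
python3 - <<'E'
from h import *
t=pickle.load(open("top0.pkl","rb"));s=pickle.load(open("side0.pkl","rb"))
a=t["frame"][192:242,305:395,::-1]; a=cv2.resize(a,None,fx=8,fy=8,interpolation=cv2.INTER_CUBIC).astype(float)
cv2.imwrite("pics/pots_top.png",np.clip((a-30)*2.3,0,255))
a=s["frame"][180:255,305:390,::-1]; a=cv2.resize(a,None,fx=8,fy=8,interpolation=cv2.INTER_CUBIC).astype(float)
cv2.imwrite("pics/pots_side.png",np.clip((a-50)*2.0,0,255))
# board edge
g=cv2.GaussianBlur(t["frame"],(3,3),0).min(2).astype(float)
pts=[]
for u in list(range(275,300))+list(range(302,335)):
    col=g[226:242,u]; i=np.argmin(np.diff(col)); 
    pts.append((u,226+i+.5))
P=cast(t,pts,.012)
l=cv2.fitLine((P[:,:2]*1000).astype(np.float32),cv2.DIST_HUBER,0,.01,.01).ravel(); print("near edge",l, np.degrees(np.arctan2(l[1],l[0])))
# crop corners left/right
uv=[(178,65),(178,215),(755,215)]
print(cast(t,[((x+.5)/5-.5+235,(y+.5)/5-.5+190) for x,y in uv],.012).round(4))
E
```

```text
near edge [ 1.5698340e-02 -9.9987680e-01  5.6481647e+02  6.2562111e+01] -89.10051
[[ 0.6802  0.1999  0.012 ]
 [ 0.5614  0.1947  0.012 ]
 [ 0.5704 -0.2533  0.012 ]][ WARN:0@0.113] global loadsave.cpp:1063 imwrite_ Unsupported depth image for selected encoder is fallbacked to CV_8U.
```

View pics/pots_top.png

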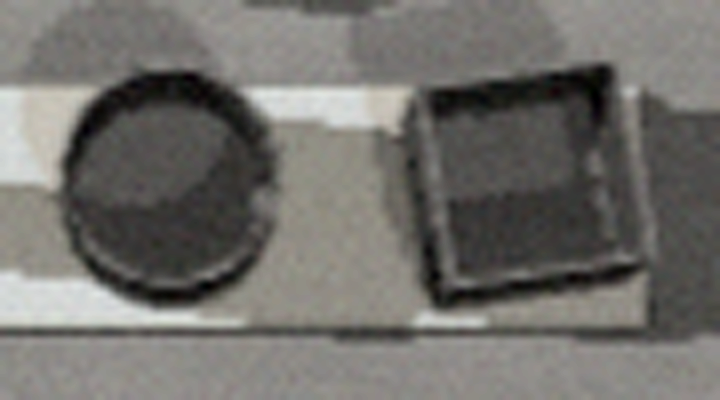

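View pics/pots_side.png

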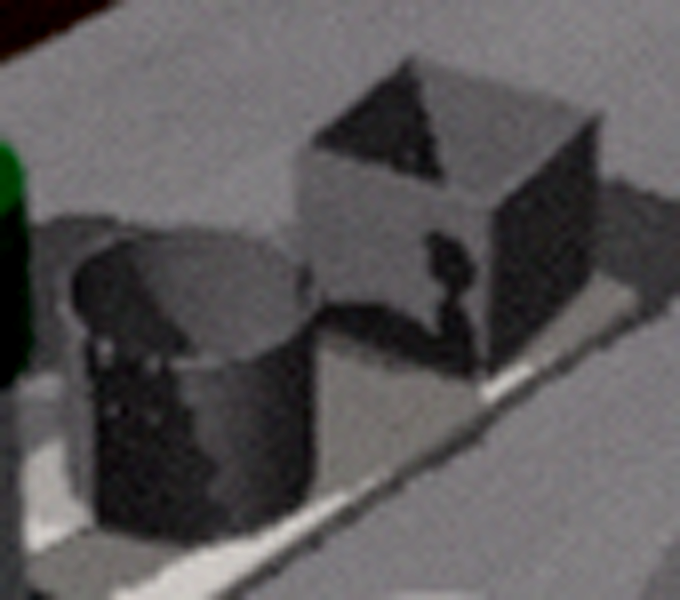

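```bash
python3 - <<'E'
from h import *
t=pickle.load(open("top0.pkl","rb"));s=pickle.load(open("side0.pkl","rb"))
f=lambda L,o:[((x+.5)/8-.5+o[0],(y+.5)/8-.5+o[1]) for x,y in L]
def sq(S,L,o,z=.102):
    P=cast(S,f(L,o),z)[:,:2]*1000; n=len(P)
    print(P.round(1).tolist(),"c",P.mean(0).round(1)); 
    for i in range(n):
        d=P[(i+1)%n]-P[i]; print("  len %.1f ang %.1f"%(np.hypot(*d),np.degrees(np.arctan2(d[1],d[0]))%90),end="")
    print()
sq(s,[(303,142),(410,55),(603,115),(490,210)],(305,180))
sq(t,[(412,92),(612,65),(643,264),(443,290)],(305,192))
# round rim
def circ(S,L,o):
    P=(cast(S,f(L,o),.102)[:,:2]*1000).astype(np.float32)
    A=np.c_[2*P,np.ones(len(P))]; q=np.linalg.lstsq(A,(P**2).sum(1),rcond=None)[0]
    R=np.sqrt(q[2]+q[:2]@q[:2]); print("circ",q[:2],R,(np.hypot(*(P-q[:2]).T)-R).round(1))
circ(s,[(70,285),(100,250),(180,230),(260,238),(315,290),(290,335),(220,362),(130,350)],(305,180))
circ(t,[(66,180),(85,120),(120,85),(170,70),(215,85),(250,115),(270,160),(270,210),(240,260),(165,293),(110,270),(80,235)],(305,192))
# predictions drawn
def draw(S,o,fn,src):
    im=cv2.imread(src)
    def pl(X,col):
        p=(proj(S,X)-o+.5)*8-.5; cv2.polylines(im,[np.round(p).astype(int)],True,col,1)
    a=np.linspace(0,6.283,60)
    for R in(.052,.049): pl(np.c_[.626+R*np.cos(a),-.028+R*np.sin(a),0*a+.102],(0,255,255))
    cv2.imwrite(fn,im)
draw(t,(305,192),"pics/d_top.png","pics/pots_top.png");draw(s,(305,180),"pics/d_side.png","pics/pots_side.png")
E
```

```text
[[667.1, -134.5], [681.9, -222.5], [586.5, -238.1], [573.7, -145.8]] c [ 627.3 -185.2]
  len 89.2 ang 9.5  len 96.7 ang 9.3  len 93.2 ang 7.8  len 94.1 ang 6.9
[[667.2, -130.6], [681.7, -223.1], [589.1, -236.5], [575.2, -145.1]] c [ 628.3 -183.8]
  len 93.6 ang 8.9  len 93.6 ang 8.2  len 92.4 ang 8.6  len 93.1 ang 8.9
circ [621.92074992 -17.84589423] 48.630739746223604 [ 1.   1.  -1.5  0.1  0.3  0.1  1.  -2. ]
circ [623.47064894 -18.9790391 ] 49.25331499107478 [-1.8 -1.2  1.   2.7  0.4 -0.8 -1.7 -0.9 -0.1  2.9  0.4 -1.1]
```

View pics/d_top.png

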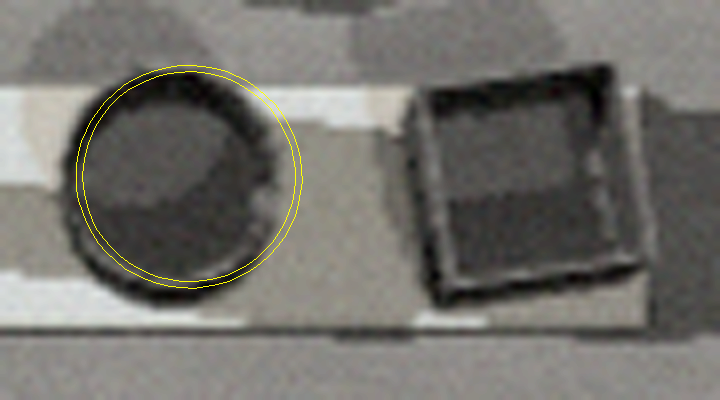

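View pics/d_side.png

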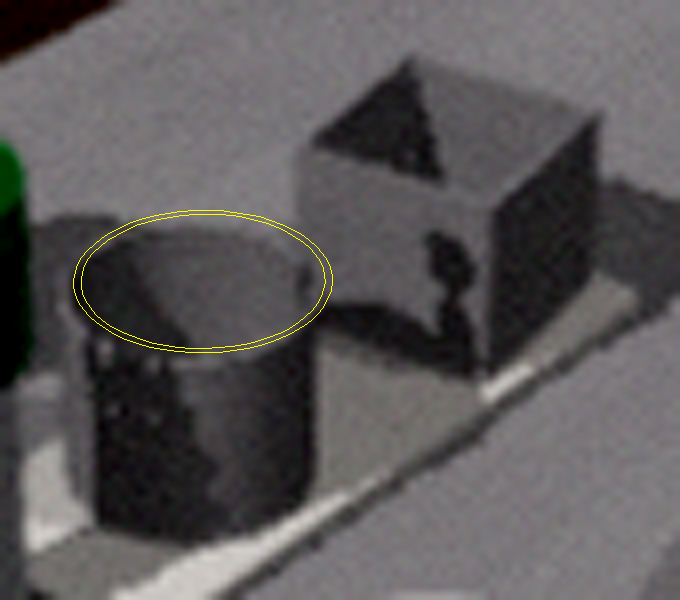

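The board's midpoint puts its origin at y=-28 mm, but the pots' rims come out about 10 mm further in +y. I'll resolve this with closer crops.

```bash
python3 - <<'E'
from h import *
t=pickle.load(open("top0.pkl","rb"));s=pickle.load(open("side0.pkl","rb"))
def mk(S,x0,y0,w,h,k,fn,lo,ga,c):
    a=cv2.resize(S["frame"][y0:y0+h,x0:x0+w,::-1],None,fx=k,fy=k,interpolation=cv2.INTER_CUBIC).astype(float)
    im=np.clip((a-lo)*ga,0,255).astype(np.uint8)
    al=np.linspace(0,6.283,80)
    for z,R in((.102,.052),(.012,.052)):
        p=(proj(S,np.c_[c[0]+R*np.cos(al),c[1]+R*np.sin(al),0*al+z])-[x0,y0]+.5)*k-.5
        for q in p[::2]: cv2.circle(im,tuple(int(v) for v in q.round()),1,(0,255,255),-1)
    return im
c=(.6225,-.0185)
A=mk(t,305,196,40,38,12,0,20,2.2,c);B=mk(s,305,200,45,55,10,0,40,2.2,c)
cv2.imwrite("pics/r2.png",np.hstack([cv2.copyMakeBorder(A,0,max(0,B.shape[0]-A.shape[0]),0,0,0),B])[:, :]) if False else None
cv2.imwrite("pics/r2t.png",A);cv2.imwrite("pics/r2s.png",B)
f4=lambda L:[((x+.5)/4-.5+250,(y+.5)/4-.5+165) for x,y in L]
print(cast(s,f4([(70,395),(178,467),(545,210)]),.012).round(4))
E
```

```text
[[ 0.6757  0.2016  0.012 ]
 [ 0.5553  0.2     0.012 ]
 [ 0.5622 -0.2479  0.012 ]]
```

View pics/r2t.png

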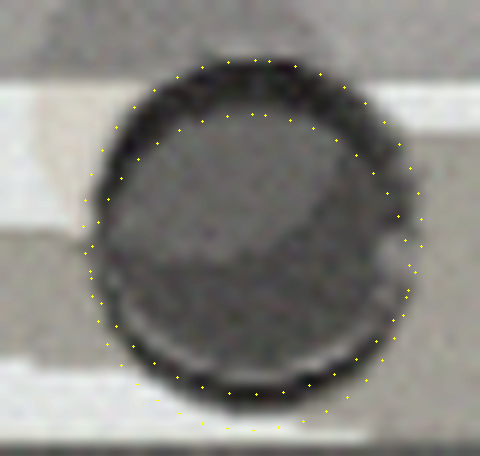

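View pics/r2s.png

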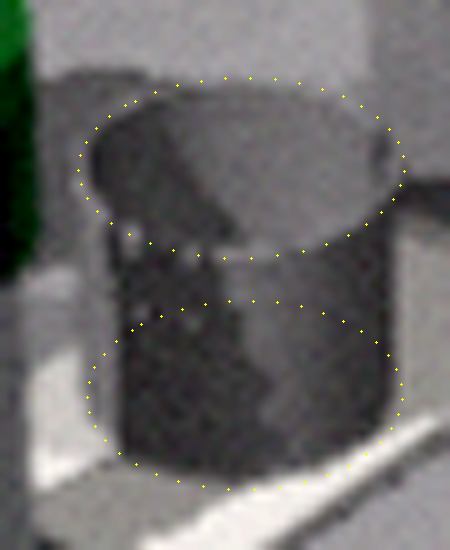

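The round pot is at about (623.5,-18.5) mm and the square pot at about (628,-184.5) mm with yaw 8.7°. Apparent edges come out about 1 px short all round, so these centres stand. I'll pick up the round lid with the jaws along x.

```bash
cat > m.py <<'E'
from station import r
import numpy as np
G=.163
def st(tag=""):
    s=r.sense(); print(tag,"t%.1f"%s["clock"],"tcp",np.round(s["tcp_pos"],4),"rpy",np.round(s["orientation"],1),"F",np.round(s["contact_force"],1),"M",np.round(s["torque"],2),"op %.4f"%s["opening"]); return s
E
python3 - <<'E'
from m import *
print(r.inverse_kinematics([.4645,.016,.30],[180,0,90]))
r.reach([.4645,.016,.27],[180,0,90]); st("above")
r.servo_line([.4645,.016,.032+G],speed=.12); st("down")
r.grab(20); st("grab")
r.servo_line([.4645,.016,.032+G+.125],speed=.15); st("up")
import cv2,pickle
for n in("top","side"):
    s=r.snapshot(n); pickle.dump(s,open(f"{n}1.pkl","wb")); 
from h import *
t=pickle.load(open("top1.pkl","rb"));s=pickle.load(open("side1.pkl","rb"))
crop(s,230,130,430,330,3,"pics/s1.png",1.5)
E
```

```text
[ -2.22233011 -15.76621461 100.82539782   0.          94.94081679
  -2.22233011]
above t2.4 tcp [0.4647 0.0154 0.2703] rpy [180.    0.   89.9] F [ 0.2 -0.3 -0.3] M [ 0.03 -0.09  0.02] op 0.0879
down t3.2 tcp [0.4647 0.0159 0.1952] rpy [180.  -0.  90.] F [-0.5  0.8 -0. ] M [-0.03 -0.05 -0.02] op 0.0876
grab t4.2 tcp [0.4645 0.016  0.195 ] rpy [-180.   -0.   90.] F [-0.5  0.7 -0.4] M [-0.03 -0.01 -0.  ] op 0.0235
up t5.1 tcp [0.4643 0.016  0.3187] rpy [-179.9   -0.    90. ] F [-0.2  0.6 -2.4] M [-0.01 -0.07 -0.  ] op 0.0238
```

View pics/s1.png

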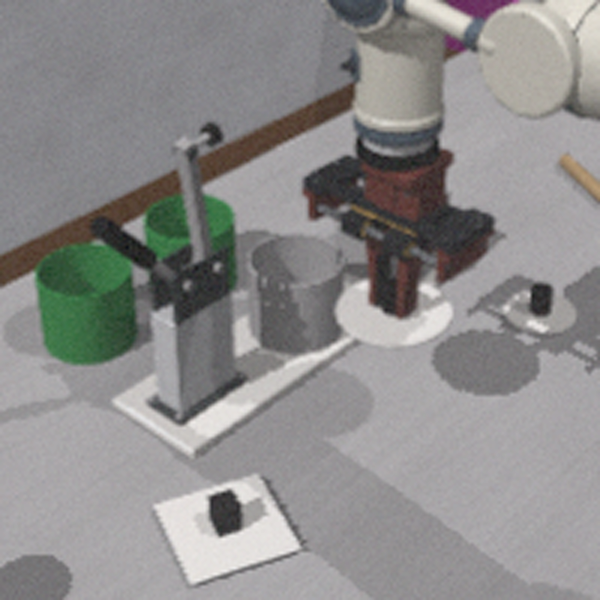

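The round lid is level in the jaws (opening 23.8 mm for the 24 mm knob) and 2.4 N of weight is felt. I'll carry it to the round pot and lower it watching the force.

```bash
python3 - <<'E'
from m import *
x,y=.6235,-.0185
z0=.096+.032+G   # seated
r.servo_line([x,y,z0+.030],speed=.18); st("over")
r.servo_line([x,y,z0+.010],speed=.08); b=st("pre")
for dz in (.007,.005,.003,.001,0,-.001):
    r.servo_line([x,y,z0+dz],speed=.04); s=st("dz %.3f"%dz)
    if s["contact_force"][2]-b["contact_force"][2]>6: print("contact"); break
import pickle
from h import *
for n in("top","side"):
    pickle.dump(r.snapshot(n),open(f"{n}2.pkl","wb"))
s=pickle.load(open("side2.pkl","rb"));crop(s,270,140,430,270,5,"pics/s2.png",1.5)
E
```

```text
over t6.3 tcp [ 0.6232 -0.0184  0.3208] rpy [-180.   -0.   90.] F [-0.1  0.6 -1. ] M [-0.07 -0.04  0.01] op 0.0237
pre t6.7 tcp [ 0.6231 -0.0184  0.2998] rpy [-179.9   -0.    90. ] F [-0.   0.2 -1.3] M [-0.07 -0.08  0.02] op 0.0237
dz 0.007 t6.9 tcp [ 0.6235 -0.0185  0.2981] rpy [180.   0.  90.] F [-0.1  0.9 -2. ] M [-0.04 -0.09  0.01] op 0.0236
dz 0.005 t7.2 tcp [ 0.6236 -0.0185  0.2969] rpy [179.9   0.   90. ] F [0.2 0.4 1.5] M [-0.04 -0.02  0.01] op 0.0238
dz 0.003 t7.4 tcp [ 0.6237 -0.0185  0.2961] rpy [179.8   0.   90. ] F [ 1.4 -1.   7.3] M [-0.07  0.27  0.01] op 0.0238
contact
```

View pics/s2.png

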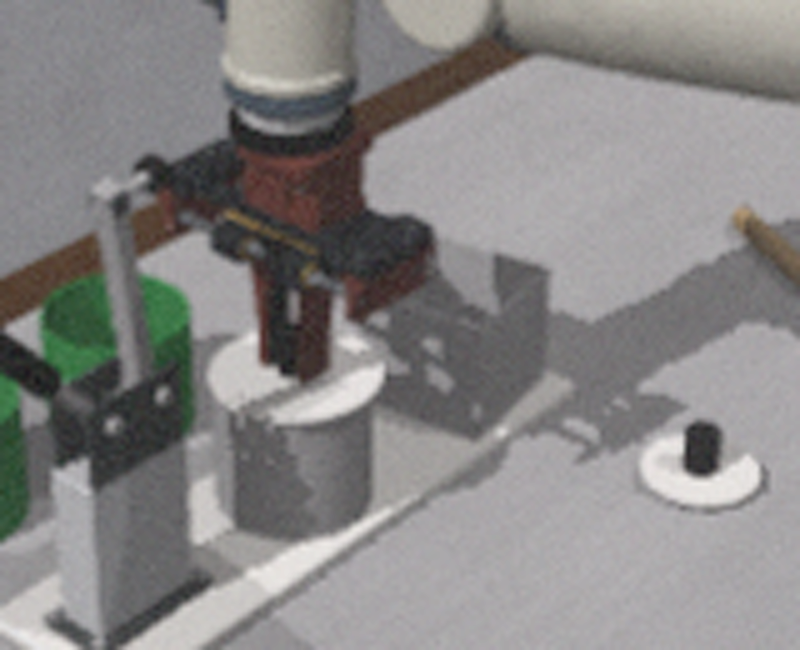

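Contact came 5 mm early, so the plug is on the rim. The moments put the contact at the -x/+y side, so the lid must move towards +x/-y. I'll lift and probe again.

```bash
cat >> m.py <<'E'
def probe(x,y,z0,fl=5,cur_rot=None):
    r.servo_line([x,y,z0+.009],cur_rot,speed=.06); r.wait(.1); b=r.sense()
    for dz in (.005,.003,.0015,.0,-.0005):
        r.servo_line([x,y,z0+dz],speed=.04); s=r.sense(); F=np.array(s["contact_force"])-b["contact_force"]; M=np.array(s["torque"])-b["torque"]
        if F[2]>fl: break
    z=s["tcp_pos"][2]-z0
    rz=-.185
    rx=(rz*F[0]-M[1])/F[2]; ry=(M[0]+rz*F[1])/F[2]
    print("xy",round(x,4),round(y,4),"dz %.3f z %.4f"%(dz,z),"F",F.round(1),"M",M.round(2),"contact at",round(rx,3),round(ry,3),"t%.1f"%s["clock"])
    return z,rx,ry
E
python3 - <<'E'
from m import *
x,y=.6235,-.0185; z0=.096+.032+G
x+=.0018;y-=.001
for i in range(3):
    z,rx,ry=probe(x,y,z0)
    if z<.0025: break
    n=np.hypot(rx,ry); x-=.0018*rx/n; y-=.0018*ry/n
E
```

```text
xy 0.6253 -0.0195 dz -0.001 z 0.0001 F [1.3 1.2 4. ] M [ 0.11 -0.53  0.01] contact at 0.071 -0.028 t9.2
```

The second try seated at the expected height (0.1 mm off). I'll release, back off and check.

```bash
python3 - <<'E'
from m import *
r.let_go(); 
p=r.sense()["tcp_pos"]
r.servo_line([.6253,-.0195,.345],speed=.18)
r.servo_line([.45,.06,.345],speed=.25)
r.reach([.4685,.242,.27],[180,0,66.7]); st()
from h import *
for n in("top","side"):
    pickle.dump(r.snapshot(n),open(f"{n}3.pkl","wb"))
s=pickle.load(open("side3.pkl","rb"));crop(s,250,160,410,330,4,"pics/s3.png",1.5)
s=pickle.load(open("top3.pkl","rb"));crop(s,235,190,395,280,5,"pics/t3.png",1.7)
E
```

```text
t12.4 tcp [0.4692 0.2415 0.2698] rpy [-1.80e+02  1.00e-01  6.67e+01] F [0.9 0.1 0.1] M [-0.03 -0.    0.02] op 0.0883
```

View pics/s3.png

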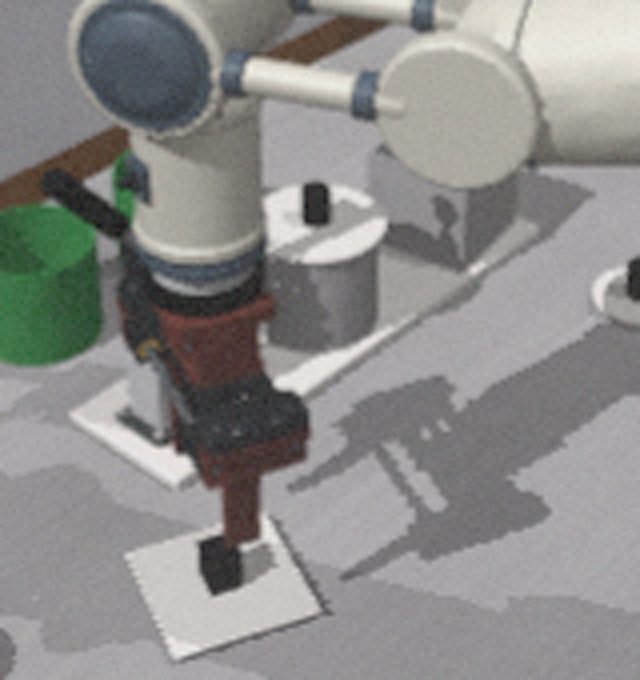

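View pics/t3.png

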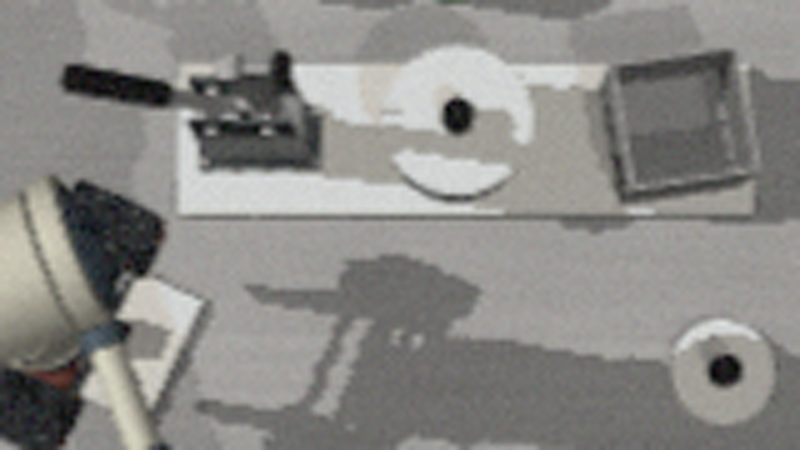

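The round lid lies flat on the pot, with its knob at crop (457,115). Now the square lid.

```bash
python3 - <<'E'
from m import *
r.servo_line([.4685,.242,.032+G],[180,0,66.7],speed=.12); st("down")
r.grab(20); st("grab")
r.servo_line([.4685,.242,.032+G+.125],speed=.18); st("up")
r.servo_line([.462,-.10,.32],[180,0,90],speed=.25)
x,y=.629,-.185; z0=.096+.032+G
r.servo_line([x,y,.325],[180,0,98.7],speed=.2); st("over")
from h import *
for n in("top","side"):
    pickle.dump(r.snapshot(n),open(f"{n}4.pkl","wb"))
z,rx,ry=probe(x,y,z0)
pickle.dump(r.snapshot("side"),open("side5.pkl","wb"))
s=pickle.load(open("side4.pkl","rb"));crop(s,300,130,440,260,5,"pics/s4.png",1.5)
s=pickle.load(open("side5.pkl","rb"));crop(s,300,130,440,260,5,"pics/s5.png",1.5)
E
```

```text
down t13.3 tcp [0.4688 0.242  0.1958] rpy [ 1.799e+02 -1.000e-01  6.670e+01] F [-0.1 -0.  -0.3] M [-0.02 -0.03  0.01] op 0.0878
grab t14.3 tcp [0.4686 0.242  0.195 ] rpy [180.   -0.   66.7] F [ 1.1 -0.5 -0.5] M [-0.06 -0.12 -0.02] op 0.0243
up t15.1 tcp [0.4683 0.2419 0.3184] rpy [-1.799e+02  1.000e-01  6.670e+01] F [ 0.  -0.5 -2.3] M [ 0.   -0.06 -0.04] op 0.0236
over t17.7 tcp [ 0.6288 -0.1844  0.3249] rpy [-180.    -0.    98.7] F [-0.4  0.  -1.6] M [ 0.01 -0.09 -0.05] op 0.0240
xy 0.629 -0.185 dz -0.001 z 0.0000 F [-0.7 -0.2  3. ] M [ 0.18  0.27 -0.03] contact at -0.043 0.074 t19.7
```

View pics/s5.png

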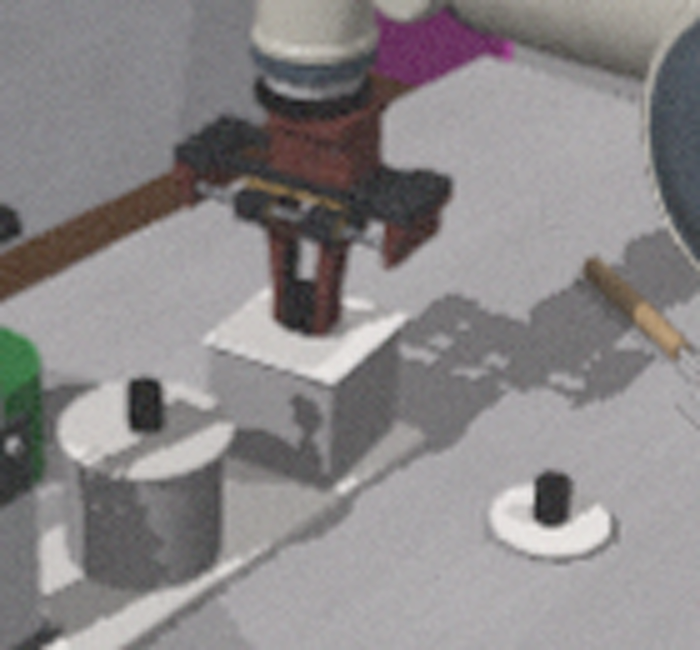

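The square lid also seated at the expected height. I'll release, retreat, and measure the handle.

```bash
python3 - <<'E'
from m import *
r.let_go()
r.servo_line([.629,-.185,.36],speed=.18); 
r.servo_line([.46,-.13,.40],[180,0,90],speed=.25); r.grab(20); st()
from h import *
for n in("top","side"):
    pickle.dump(r.snapshot(n),open(f"{n}6.pkl","wb"))
T=pickle.load(open("top6.pkl","rb"));S=pickle.load(open("side6.pkl","rb"))
crop(S,255,160,415,300,5,"pics/s6.png",1.5);crop(T,235,190,395,245,5,"pics/t6.png",1.7)
# grip mask
def grip(s,b,thr):
    x0,y0,x1,y1=b; g=cv2.GaussianBlur(s["frame"],(3,3),0)[y0:y1,x0:x1].max(2)
    g=cv2.resize(g,None,fx=6,fy=6,interpolation=cv2.INTER_CUBIC)
    m=(g<thr).astype(np.uint8); c=max(cv2.findContours(m,0,1)[0],key=cv2.contourArea)
    rr=cv2.minAreaRect(c); p=(cv2.boxPoints(rr)+.5)/6-.5+[x0,y0]
    # ends of long axis
    if np.hypot(*(p[0]-p[1]))<np.hypot(*(p[1]-p[2])): e=[(p[0]+p[1])/2,(p[2]+p[3])/2]
    else: e=[(p[1]+p[2])/2,(p[3]+p[0])/2]
    return np.array(sorted(e,key=lambda q:q[0]))
gt=grip(T,(243,198,270,216),50);gs=grip(S,(257,195,282,222),50)
print(gt,gs)
def tri(a,b):
    ua=cv2.undistortPoints(a.reshape(1,1,2),K(T),T["dist_coeffs"]).reshape(2,1);ub=cv2.undistortPoints(b.reshape(1,1,2),K(S),S["dist_coeffs"]).reshape(2,1)
    X=cv2.triangulatePoints(np.c_[T["R"],T["t"]],np.c_[S["R"],S["t"]],ua,ub).ravel(); return X[:3]/X[3]
for a,b in zip(gt,gs): print("grip end",tri(a,b).round(4))
print(r.inverse_kinematics([.62,.215,.48],[180,0,90]))
E
```

```text
t23.6 tcp [ 0.46 -0.13  0.4 ] rpy [-180.    0.   90.] F [ 0.6  0.8 -0.2] M [-0.08 -0.1   0.01] op 0.0006
[[247.13722229 204.93745232]
 [269.6071949  208.8115859 ]] [[260.28846103 202.94230771]
 [283.44230938 218.37820625]]
grip end [0.6217 0.2398 0.27  ]
grip end [0.6205 0.1735 0.19  ]
[ 1.61552945e+01  1.62357589e+01  5.04134325e+01 -2.54444375e-14
  1.13350809e+02  1.61552945e+01]
```

View pics/s6.png

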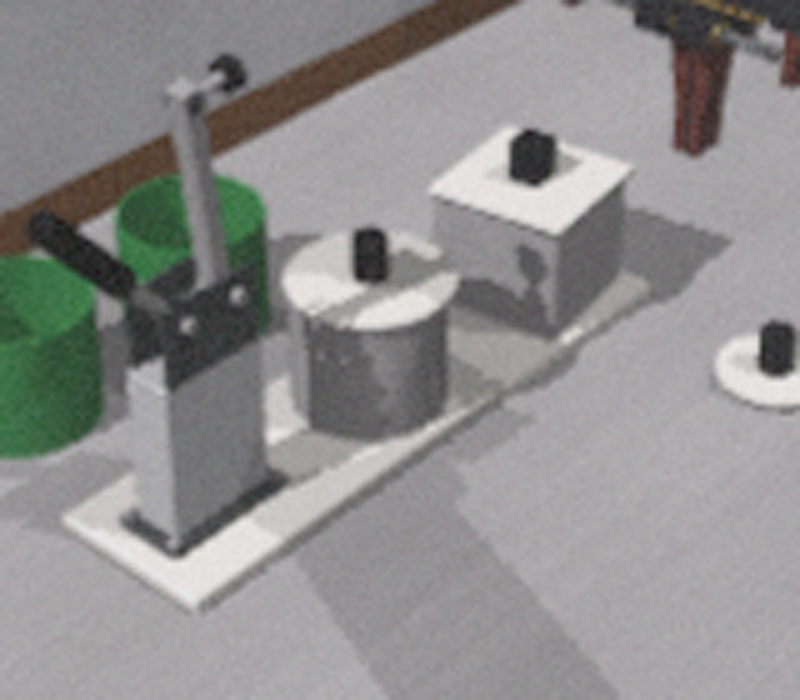

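View pics/t6.png

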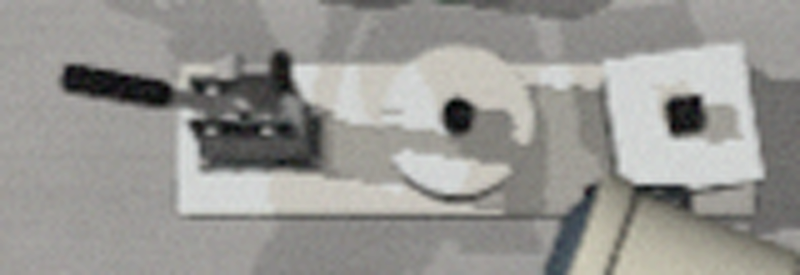

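Both lids lie flat and square on their pots. The grip end triangulates to (0.622,0.240,0.270), which puts the pivot at y≈0.152, so I'll push at (0.621,0.222) with closed fingers. I'll step down and watch the force.

```bash
python3 - <<'E'
from m import *
x,y=.621,.221
r.reach([.46,.20,.48],[180,0,90]); r.servo_line([x,y,.48],speed=.25); r.servo_line([x,y,.182+.275],speed=.12); r.wait(.1); b=np.array(st("b")["contact_force"])
z=.275
while z>.1605:
    z=max(z-(.01 if z>.195 else .004),.160)
    r.servo_line([x,y,.182+z],speed=.1); s=r.sense(); F=np.array(s["contact_force"])-b
    print("%.3f act %.4f"%(z,s["tcp_pos"][2]-.182),F.round(1),"t%.1f"%s["clock"])
    if np.linalg.norm(F)>22: print("stop");break
from h import *
for n in("top","side"):
    pickle.dump(r.snapshot(n),open(f"{n}7.pkl","wb"))
S=pickle.load(open("side7.pkl","rb"));crop(S,255,130,415,280,5,"pics/s7.png",1.5)
E
```

```text
b t26.2 tcp [0.6203 0.2209 0.4586] rpy [179.9  -0.   90. ] F [-0.6  0.3  0.2] M [-0.02 -0.06  0.01] op 0.0007
0.265 act 0.2676 [1.2 2.2 4. ] t26.5
0.255 act 0.2549 [1.7 0.4 0.2] t26.7
0.245 act 0.2440 [-0.  -0.4  0. ] t27.0
0.235 act 0.2341 [-0.1 -0.7 -0. ] t27.2
0.225 act 0.2242 [ 0.1  0.1 -0.1] t27.5
0.215 act 0.2143 [ 0.1 -0.3 -0.9] t27.7
0.205 act 0.2042 [ 0.6 -1.2  0.2] t28.0
0.195 act 0.1943 [ 0.7 -1.2  0.1] t28.2
0.191 act 0.1909 [-0.1  0.4 -0.9] t28.5
0.187 act 0.1866 [1.2 0.2 0.3] t28.7
0.183 act 0.1825 [ 0.9 -0.8  0.2] t29.0
0.179 act 0.1785 [ 0.9 -0.4 -1.4] t29.2
0.175 act 0.1749 [ 0.2 -0.1  0.1] t29.5
0.171 act 0.1713 [0.  2.  2.8] t29.7
0.167 act 0.1663 [ 1.4  0.1 -0.1] t30.0
0.163 act 0.1625 [ 1.2 -0.6  0.7] t30.2
0.160 act 0.1617 [-0.3 -1.3  6.1] t30.5
```

View pics/s7.png

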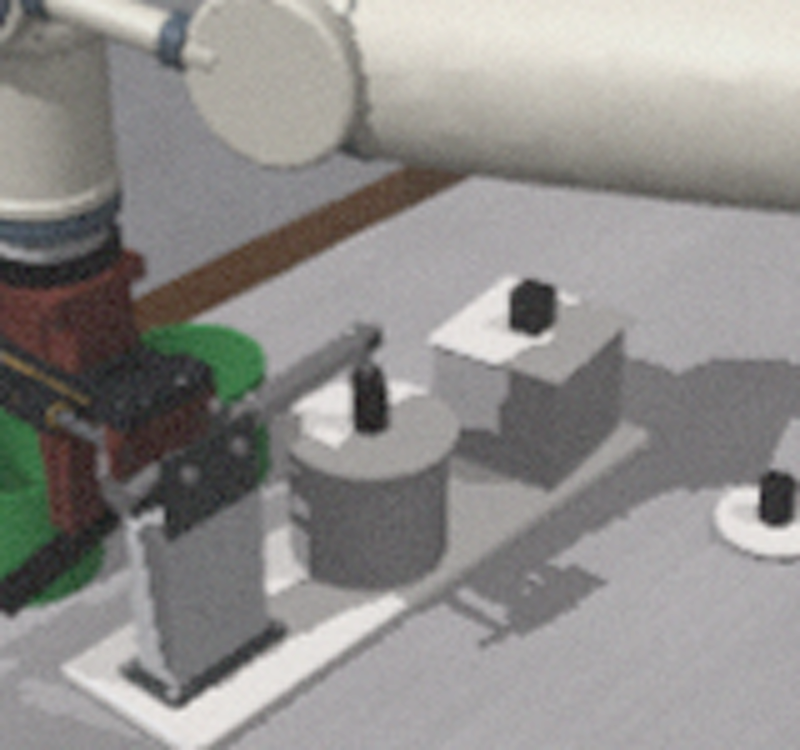

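The arm lies level with the pad on the knob, and the force rose at z=0.1617. I'll press slightly more to confirm it's rigid at the stop.

```bash
python3 - <<'E'
from m import *
x,y=.621,.221
for z in(.159,.158,.157,.156):
    r.servo_line([x,y,.182+z],speed=.1); s=st("%.3f"%z); print(s["tcp_pos"][2]-.182)
    if s["contact_force"][2]>12: break
r.servo_line([x,y,.182+.18],speed=.12); 
r.servo_line([x,y,.182+.26],speed=.2)
r.servo_line([.46,.26,.48],speed=.25); r.wait(.3); st()
from h import *
for n in("top","side"):
    pickle.dump(r.snapshot(n),open(f"{n}8.pkl","wb"))
S=pickle.load(open("side8.pkl","rb"));crop(S,225,160,415,300,4,"pics/s8.png",1.5)
S=pickle.load(open("top8.pkl","rb"));crop(S,235,150,395,280,5,"pics/t8.png",1.7)
E
```

```text
0.159 t30.8 tcp [0.6208 0.2207 0.3435] rpy [179.9  -0.   90. ] F [-2.8 -2.4  9.2] M [-0.38  0.41  0.01] op 0.0006
0.1615134405927084
0.158 t31.1 tcp [0.6207 0.2206 0.3434] rpy [179.8  -0.   90. ] F [-3.7 -1.6 12.8] M [-0.42  0.57  0.  ] op 0.0009
0.16141138415017148
 t33.1 tcp [0.4609 0.2598 0.4792] rpy [-179.9    0.    89.9] F [0.3 0.2 0.6] M [-0.03 -0.09 -0.03] op 0.0005
```

View pics/s8.png

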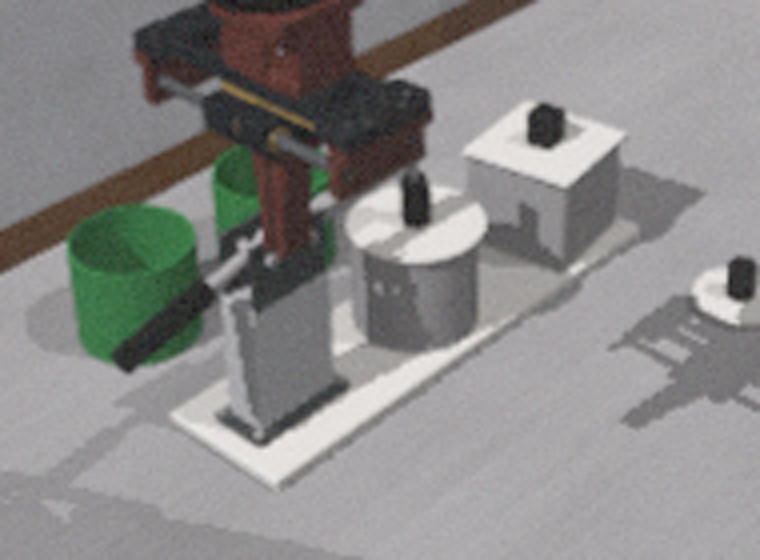

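View pics/t8.png

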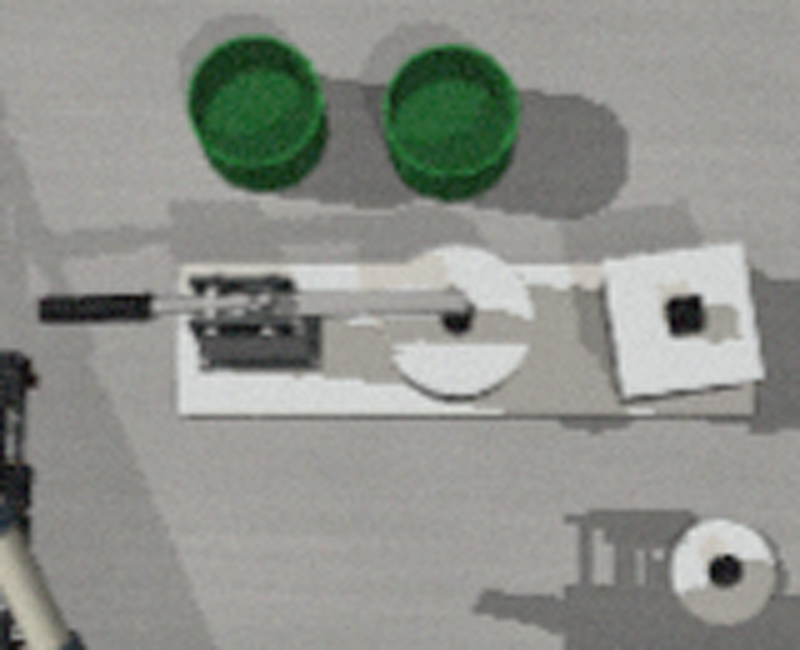

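After release the handle stays down and the pad sits on the round lid's knob. The odd lid hasn't moved: (722,570) here equals (722,371) before, allowing for the crop offset. One check of the handle angle, then hand in.

```bash
python3 - <<'E'
from m import *
from h import *
T=pickle.load(open("top8.pkl","rb"));S=pickle.load(open("side8.pkl","rb"))
def tri(a,b):
    u=lambda C,p:cv2.undistortPoints(np.array(p,float).reshape(1,1,2),K(C),C["dist_coeffs"]).reshape(2,1)
    X=cv2.triangulatePoints(np.c_[T["R"],T["t"]],np.c_[S["R"],S["t"]],u(T,a),u(S,b)).ravel(); return X[:3]/X[3]
c5=lambda x,y:((x+.5)/5-.5+235,(y+.5)/5-.5+150); c4=lambda x,y:((x+.5)/4-.5+225,(y+.5)/4-.5+160)
a=tri(c5(42,309),c4(122,361));b=tri(c5(150,306),c4(208,294)); print(a,b,np.degrees(np.arctan2(a[2]-b[2],a[1]-b[1])))
r.hand_in(); st()
E
```

```text
[0.62048632 0.27782176 0.13763144] [0.62186223 0.19819653 0.15079327] -9.38596901991745
the job is handed in; nothing more can be done
the job is handed in; nothing more can be done
```

Both containers are closed with their own lids, and the toggle clamp is down on its stop, holding the round lid by its knob. I handed the job in at about 33 s of the 72 s allowed.

- **Round lid:** on the first try the plug landed on the rim, about 5 mm high with about 9 N. I lifted it, shifted about 2 mm the way the contact moments pointed, and it dropped in. It ended within 0.1 mm of the seated height.
- **Square lid:** it went in first time and seated at the expected height.
- **Clamp:** I pushed the handle down with closed fingers until it went rigid: about 13 N, with the fingertips at z = 161 mm against the 160 mm expected. It stayed down after release.
- **Last pictures:** both lids lie flat and the pad is on the round knob. The odd lid is where it was. I took no separate measurement of the beaker, spatula or green pots.

**Disagreements:**
- **Handle angle:** hand-picked pixels gave about 9° below level rather than 12°. The handle's end height, 138 mm, matches the stop position.
- **Board centre:** my early estimate from the board's corners was 6–10 mm off in y. The round pot and clamp handle agreed with each other, so I worked from those.

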